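Hold the hidden bolt behind the bracket

TASK

Twist the screw cap on the fixture a quarter turn anticlockwise, so that the cover plate swings clear of the gap behind the bracket. Then reach down into that gap, grip the oblong bolt head by its two long sides, turn it until it stands upright, and hold it there from turning back: the job finishes while you still hold it, so do not let go. Do not disturb the loose things standing around.

Things in the scene. Friction and masses are not known exactly. Their poses are not given: they have to be found in the camera images.
- fixture: Fixed steel base, 160 x 86 x 12 mm, with bracket, screw cap and bolt. Origin on the worktop under the bolt; own x points away from the robot (within 0.4 rad), y left, z up; the base spans x -109 to +51, y -43 to +43 mm. The post of the screw cap stands at x = -78, y = 0. The bolt runs along x through both upright plates at y = 0, z = 58 mm.
- gap (a point): Middle of the gap's top, at x = 7, y = 0, z = 84 mm of the fixture, axes as the fixture's. The gap is 50 mm wide along x, between two aluminium uprights, each 10 mm thick, 64 mm wide (y -32 to +32), tops at z = 84 mm: the bracket in front and the backing wall behind. It is open at both sides and, once uncovered, on top; floor at z = 12 mm.
- cap: Round black ribbed screw cap, 39 mm in diameter, 26 mm high; origin at the centre of its underside, 93 mm above the worktop. Steel cover plate under it, turning with it, top at the cap's underside, 4 mm thick: along the cap's own x a 24 mm wide arm out to 50 mm from the axis, then a plate 80 mm wide out to 112 mm. Nothing else on the fixture is higher than the cover.
- cap_turn (a joint): Angle of cap and cover plate, rad: 0 = the cover plate lies over the gap, growing anticlockwise seen from above, stop at 1.6 (cover plate out to the fixture's left). It turns with a light friction (0.04 N m) and stays where it is left. Starts between 0 and 0.25.
- bolt_head: Oblong steel bolt head in the middle of the gap: 44 mm long (own z), 14 mm between its two long flat sides (own y, the width to grip), 16 mm thick along the bolt (own x, parallel to the fixture's x). Origin at its centre, at x = 7, y = 0, z = 58 mm of the fixture; upright, its top is at z = 80 mm. At the start its upper end leans right (fixture's -y).
- bolt_turn (a joint): Turn of the bolt with its head, rad, about the fixture's x: 0 = head upright (its long side vertical), negative = upper end leans to the right (-y). Starts between -0.5 and -0.3. A spring of 0.15 N m/rad with its rest at -0.4 and a friction of 0.03 N m act on it: let go when upright, it turns back to about -0.2. Range -0.7 to 0.5.
- magnet_base: Loose bystander: small black magnetic base, 48 x 50 x 51 mm, origin under its centre.
- turned_flange: Loose bystander: turned flange, 57 mm in diameter, 24 mm high, origin under its centre.
- brass_fitting: Loose bystander: small upright brass fitting, 12 mm in diameter, 23 mm high, origin under its centre.
- loupe: Loose bystander: black eye loupe, 34 mm in diameter, 30 mm high, origin under its centre.
Not all that is in view belongs to the job. What is meant by the fixture is not purple, and is the larger of those in its own colour.

How it is judged:
By the outcome, as a careful person would: the job done as asked, in the order asked, and still so for the second after the job is handed in, while the arm keeps its last pose, push and grip.
It also fails if it takes over 42 s, if anything falls off the work surface, if the arm or the gripper's body presses on something with over 40 N, if the wrist force passes 120 N, or if a joint passes its speed limit or range.

ROBOT

A 7-joint arm with a two-finger parallel gripper is mounted at the origin on a cart in front of the work surface, level with it; the furniture and walls round the work are solid. World frame = base frame: x ahead of the robot, y to its left, z up, the work surface at z = 0. Lengths are in m, angles in degrees, forces in N, time in s.
With the tool pointing down it reaches from about 0.4 to 0.925 m from the base axis. Payload 5.6 kg.
Tool frame: the origin (TCP) lies between the finger pads; the fingertips stand 8 mm ahead of it and the grasp point (between the pads) lies 11 mm behind it (manip.tip_reach is the distance from the TCP to the fingertips, in m); z points along the fingers, y is the direction in which the jaws open and shut (so a half turn about z gives the same grasp; the last joint's range is limited). The gripper opens to 85 mm and grips with 20 to 120 N. Pads are 22 mm wide; open, the fingers measure 114 mm over their backs; the gripper's body (76 mm by 85 mm) begins 54 mm behind the grasp point. The pads swing forward as they close: fully open they stand 13 mm farther back than shut.
Start: joints at [-66.75, 26.786, -0.665, 91.828, 0.344, 61.387, -3.226], TCP at [0.282, 0.586, 0.239] pointing down, gripper open.
Joint ranges: [-144.91, 144.91], [-17.63, 115.5], [-89.93, 88.59], [15.96, 139.68], [-74.01, 254.01], [8.47, 105.57], [-167.45, 167.45]. Speed limits (degrees/s): [147.25, 147.25, 180, 180, 180, 180, 180].

INTERFACE

Orientations are given as a 3x3 rotation matrix whose columns are the frame's x, y, z axes.
In Python, from cell import manip gives the robot as it stands. The module is installed in compiled form; this text tells all that it offers.
- The arm moves only by the tool apply_moves, never from a script. Its argument "increments" is one flat list of numbers, 5 for each row, row after row: the opening, from 0 (shut) to 1 (fully open), then the shift along the tool's x, y, z in mm, then the turn about the tool's z in units of 5 degrees (1.0 is 5 degrees). A call has exactly 5 rows; each row is the pose to reach, as a shift and turn from the pose measured when the call began, along the tool's axes at that moment; what a row does not reach only later rows make up. A row lasts 1/12 s, in which the tool goes at most 41.7 mm and 7.16 degrees, less where a joint would pass 70% of its speed; a pose out of reach is approached as far as the arm can. A call with a gripper value outside its range is refused whole. The fingers move at their own pace and stop on an object; "newtons" is the grip in N (left out, the last holds). Time passes only in rows, so rows that repeat a pose let the fingers close, or fill a call up. It gives the time, the measured TCP pose, the force and the opening at its end, in the units of the state.
- manip.sense(): the state, without advancing time (a new reading comes with each control period).
- manip.camera(name): name is "scene" or "top"; returns the picture (480x640x3 uint8, blue, green, red); there is no depth.
- manip.get_calibration(name): a dict with "vfov" (degrees; the focal length in pixels is half the picture's height over the tangent of half this angle, whatever the lens; pixels are square), "cx", "cy" (the principal point, pixels), "k1" (the pictures are not rectified: a ray, as slopes to the right and down, at radius r is drawn at 1 + k1 r^2 times it, then the intrinsics apply), "rvec" (rotation vector, rad) and "tvec" (3), from world to camera coordinates, as OpenCV has them. Camera axes: x right, y down, z forward; pixel columns grow to the right and rows downward; lengths in m; the calibration is good to about 2 mm. A picture is of the moment at which its call begins. get_calibration takes no time and is no camera call.
- manip.close_job(): hands the job in, once; it reports no verdict.
The state is a dict: "clock": time; "joints": joint angles; "joint_velocities": joint speeds; "joint_torque": joint torques, N m; "tool_pos": TCP position; "ee_rot": TCP orientation; "ft_force": force on the tool from outside, world axes, zero at the start; "ft_torque": the same for the moment, N m; "gripper_width": opening from 0.0 (shut) to 1.0 (fully open).
Only numpy, scipy, OpenCV 4.12 (cv2) and the standard library are available. Lean on these libraries where they do the work, as an engineer would, in place of code of your own. Each camera call takes 0.05 s, during which the arm holds its last target.

## Working session

There is one attempt and no reset: what is moved stays moved. The work goes in short steps, Python scripts to look and compute and a tool call to move; the robot and the scene stay as the last step left them, time stands still between calls to the robot, and variables do not carry over. Pictures are saved under pics/ and viewed, and the job is handed in when it is done.

Besides the shell and the picture viewer there is one more tool, called after ">>>" in YAML: its name, and indented under it one key for each argument. apply_moves: Moves the arm, as the interface text tells. Its arguments: {"type":"object","properties":{"increments":{"type":"array"},"newtons":{"type":"number"}},"required":["increments"]}

```bash
mkdir -p pics; python3 - <<'E'
from cell import manip
import cv2
for n in("scene","top"):
    cv2.imwrite(f"pics/{n}0.png",manip.camera(n)); print(manip.get_calibration(n))
print(manip.sense(), manip.tip_reach)
E
```

```text
{'vfov': 50.83099770860348, 'cx': 314.243384692317, 'cy': 241.01400375933179, 'k1': -0.011982379086200451, 'rvec': array([ 2.12202029, -0.9190664 ,  0.45009593]), 'tvec': array([-0.55326384,  0.25380118,  0.6329491 ])}
{'vfov': 51.10180265643591, 'cx': 321.1804903387453, 'cy': 229.4591479062476, 'k1': -0.05442774666359966, 'rvec': array([ 2.14465234, -2.070553  ,  0.21197455]), 'tvec': array([-0.20189735,  0.60687272,  0.96477984])}
{'clock': 0.1, 'joints': array([-66.74873407,  26.83161506,  -0.66336488,  91.8754319 ,
         0.34337913,  61.38628445,  -3.22824356]), 'joint_velocities': array([-0.02071786, -0.06427408, -0.03788678, -0.11983051,  0.03914725,
       -0.04551564,  0.03617005]), 'joint_torque': array([ 1.18088203e-03, -5.33516765e+01,  2.16190517e-02, -2.51969576e+01,
        1.14638303e-02,  4.27748644e-03, -1.67456943e-05]), 'tool_pos': array([0.28189149, 0.5851555 , 0.23842761]), 'ee_rot': array([[-9.00905677e-01,  4.34014543e-01, -5.81635039e-04],
       [ 4.34014916e-01,  9.00904461e-01, -1.48491440e-03],
       [-1.20476841e-04, -1.59020609e-03, -9.99998728e-01]]), 'ft_force': array([-0.41888047, -0.13453763,  0.77541471]), 'ft_torque': array([ 0.05645141, -0.04668604,  0.04677126]), 'gripper_width': 0.9997899332014935} 0.008
```

View pics/scene0.png

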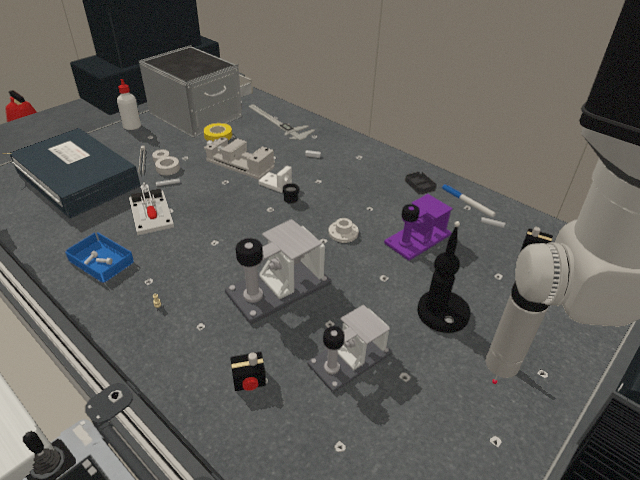

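View pics/top0.png

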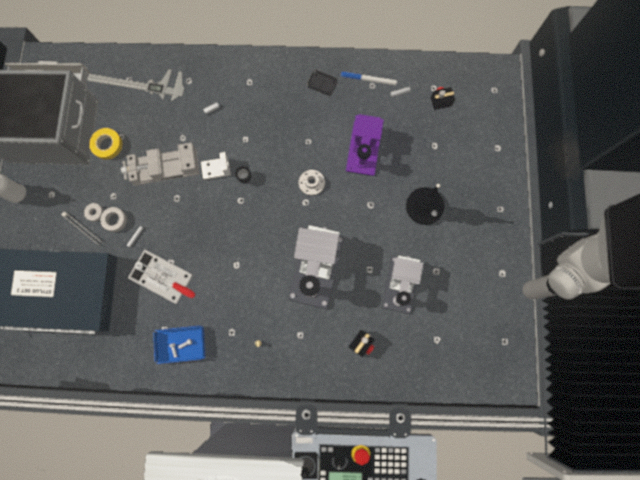

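The larger grey fixture has its cap at (309,286) in the top picture and (249,250) in the scene picture. A smaller grey copy stands at (403,297), and there is a purple one. The bystanders near the fixture are the flange (311,182), the magnet base (362,344), the brass fitting (258,343) and the loupe (243,174).

```bash
cat > h.py <<'E'
import numpy as np,cv2
from cell import manip
def cal(n):
    c=manip.get_calibration(n); f=240/np.tan(np.radians(c['vfov'])/2)
    K=np.array([[f,0,c['cx']],[0,f,c['cy']],[0,0,1]]);d=np.array([c['k1'],0,0,0,0])
    return K,d,np.array(c['rvec'],float),np.array(c['tvec'],float)
def ray(n,uv):
    K,d,r,t=cal(n);R=cv2.Rodrigues(r)[0]
    p=cv2.undistortPoints(np.array(uv,float).reshape(-1,1,2),K,d).reshape(-1,2)
    return -R.T@t,(R.T@np.c_[p,np.ones(len(p))].T).T
def onz(n,uv,z):
    o,D=ray(n,uv);return o+D*((z-o[2])/D[:,2])[:,None]
def proj(n,P):
    K,d,r,t=cal(n);return cv2.projectPoints(np.array(P,float).reshape(-1,1,3),r,t,K,d)[0].reshape(-1,2)
E
python3 - <<'E'
from h import *
np.set_printoptions(precision=3,suppress=True)
t=cv2.imread('pics/top0.png');s=cv2.imread('pics/scene0.png')
print(onz('top',[[310,285],[403,297],[317,243]],.119), ray('top',[[1,1]])[0], ray('scene',[[1,1]])[0])
cv2.imwrite('pics/tc.png',cv2.resize(t[210:320,270:370],None,fx=6,fy=5.4,interpolation=2)[:594])
cv2.imwrite('pics/sc.png',cv2.resize(s[210:330,215:345],None,fx=5,fy=5,interpolation=2))
print(proj('top',[[0,0,0],[.5,0,0],[.5,.2,0]]))
E
```

```text
[[ 0.494 -0.164  0.119]
 [ 0.477 -0.34   0.119]
 [ 0.575 -0.174  0.119]] [ 0.401 -0.192  1.069] [ 0.132 -0.616  0.612]
[[218.636 537.691]
 [234.857 284.792]
 [142.484 281.22 ]]
```

View pics/tc.png

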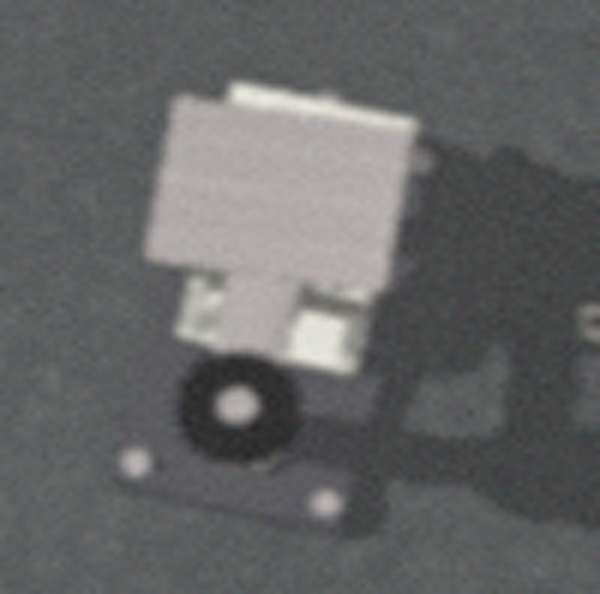

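View pics/sc.png

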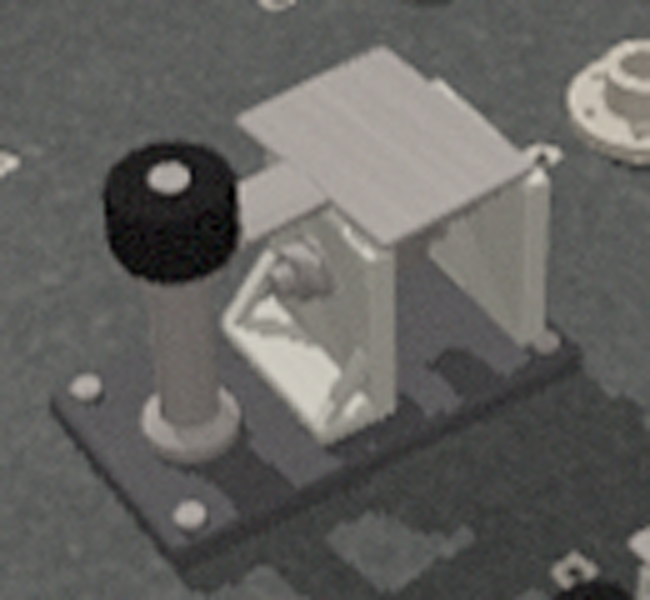

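```bash
python3 - <<'E'
from h import *
np.set_printoptions(precision=4,suppress=True)
T=lambda a:[[270+x/6-.4,210+y/5.4-.4] for x,y in a]
S=lambda a:[[215+x/5-.4,210+y/5-.4] for x,y in a]
def ang(a,b): d=b-a; return np.degrees(np.arctan2(d[1],d[0])),np.hypot(*d[:2])
cs=onz('scene',S([(169,177)]),.119)[0];ct=onz('top',T([(237,405)]),.119)[0]
print('cap',cs,ct)
c=onz('top',T([(175,95),(415,127),(385,292),(147,258)]),.093);print('cover',c)
print('edge fw',ang(c[3],c[0]),ang(c[2],c[1]),'lat',ang(c[2],c[3]),ang(c[1],c[0]))
m=c.mean(0);print('axis from cap',ang(ct,m))
sc=onz('scene',S([(238,120),(380,45),(535,157),(388,245)]),.093);print('cover s',sc,ang(cs,sc.mean(0)))
b=onz('scene',S([(52,400),(182,552),(580,350)]),.012);print('base',b,ang(b[0],b[1]),ang(b[1],b[2]))
bs=onz('scene',S([(86,385),(190,513),(547,340)]),.016);print('screws',bs,ang(bs[1],bs[0]),ang(bs[1],bs[2]))
bt=onz('top',T([(135,462),(327,503)]),.016);print('screwsT',bt,ang(bt[1],bt[0]))
w=onz('top',T([(230,83),(418,120)]),.084);print('wall',w,ang(w[1],w[0]))
n=onz('top',T([(118,483),(345,530)]),.012);print('near',n,ang(n[1],n[0]))
E
```

```text
cap [ 0.4929 -0.1613  0.119 ] [ 0.4945 -0.1621  0.119 ]
cover [[ 0.6103 -0.1361  0.093 ]
 [ 0.6011 -0.2159  0.093 ]
 [ 0.5397 -0.2079  0.093 ]
 [ 0.5494 -0.1296  0.093 ]]
edge fw (np.float64(-6.045278319868351), np.float64(0.061270376267153544)) (np.float64(-7.466279040243559), np.float64(0.061920323628982796)) lat (np.float64(82.91246369621321), np.float64(0.07884990123103726)) (np.float64(83.3820413451993), np.float64(0.08037640778061159))
axis from cap (np.float64(-7.279897169121358), np.float64(0.08130968438842769))
cover s [[ 0.5462 -0.1322  0.093 ]
 [ 0.6063 -0.1372  0.093 ]
 [ 0.5991 -0.2139  0.093 ]
 [ 0.5369 -0.2094  0.093 ]] (np.float64(-8.49320058208695), np.float64(0.08011334628483918))
base [[ 0.4693 -0.1196  0.012 ]
 [ 0.4549 -0.1995  0.012 ]
 [ 0.6073 -0.2299  0.012 ]] (np.float64(-100.21600253709963), np.float64(0.08119081950775674)) (np.float64(-11.295742506225857), np.float64(0.15542777839829278))
screws [[ 0.4792 -0.1256  0.016 ]
 [ 0.4652 -0.1921  0.016 ]
 [ 0.6001 -0.2213  0.016 ]] (np.float64(78.09413495750648), np.float64(0.0679772595130856)) (np.float64(-12.191521127379565), np.float64(0.13800645816816526))
screwsT [[ 0.4813 -0.1242  0.016 ]
 [ 0.4679 -0.1915  0.016 ]] (np.float64(78.77777731933632), np.float64(0.06863690707162207))
wall [[ 0.6175 -0.1538  0.084 ]
 [ 0.6056 -0.2171  0.084 ]] (np.float64(79.38135505724527), np.float64(0.06439928180366344))
near [[ 0.4733 -0.1184  0.012 ]
 [ 0.4581 -0.1981  0.012 ]] (np.float64(79.1894440988738), np.float64(0.08118205121002033))
```

>>> apply_moves:
  increments: [1, -27, -30, 0, 1.4, 1, -54, -60, 0, 2.8, 1, -81, -90, 0, 4.2, 1, -108, -120, 0, 5.6, 1, -135, -150, 0, 7]
  newtons: 30

```text
clock: 0.52
tool_pos: [0.3385, 0.3893, 0.2383]
ee_rot: [[-0.484, 0.875, -0.001], [0.875, 0.484, -0.002], [-0.001, -0.002, -1.0]]
ft_force: [0.8, -0.3, 0.8]
gripper_width: 0.998
```

```bash
cat > go.py <<'E'
import sys
from h import *
np.set_printoptions(precision=4,suppress=True)
CAP=np.array([.4937,-.1617])
def go(p,head=None):
    s=manip.sense();R=s['ee_rot'];h=np.degrees(np.arctan2(R[1,1],R[0,1]))
    print('t',s['clock'],'pos',s['tool_pos'],'head',h,'w',s['gripper_width'],'F',s['ft_force'],'T',s['ft_torque'],'j',s['joints'],'tz',R[:,2])
    print('delta tool mm',R.T@(np.array(p)-s['tool_pos'])*1e3, 'turn units', None if head is None else (h-head)/5)
go([float(x) for x in sys.argv[1:4]],float(sys.argv[4]))
E
python3 go.py .4937 -.1617 .2 -97
```

```text
t 0.5167 pos [0.3385 0.3893 0.2383] head 28.94480591185005 w 0.9978143223680247 F [ 0.7536 -0.291   0.8197] T [-0.0005 -0.0347 -0.0193] j [-60.0977  13.8119   8.591  110.9585  -2.4524  55.5341 -21.4136] tz [-0.0011 -0.002  -1.    ]
delta tool mm [-557.2635 -130.7383   39.2089] turn units 25.18896118237001
```

>>> apply_moves:
  increments: [1, -39, -9, 0, 1.4, 1, -78, -18, 0, 2.8, 1, -117, -27, 0, 4.2, 1, -156, -36, 0, 5.6, 1, -195, -45, 0, 7]

```text
clock: 0.93
tool_pos: [0.3933, 0.1949, 0.2385]
ee_rot: [[0.111, 0.994, -0.001], [0.994, -0.111, -0.002], [-0.002, -0.001, -1.0]]
ft_force: [0.8, -0.8, -0.4]
gripper_width: 1.001
```

```bash
python3 go.py .4937 -.1617 .2 -97
```

```text
t 0.9333 pos [0.3933 0.1949 0.2385] head -6.3827916298743785 w 1.0005463069493645 F [ 0.759  -0.7579 -0.36  ] T [-0.0206 -0.0525 -0.0238] j [-49.5919   5.7414  20.2246 121.0458  -2.3957  53.7076 -34.4208] tz [-0.0014 -0.0018 -1.    ]
delta tool mm [-343.1618  139.4598   39.028 ] turn units 18.123441674025123
```

>>> apply_moves:
  increments: [1, -37, 15, 4, 1.4, 1, -74, 30, 8, 2.8, 1, -111, 45, 12, 4.2, 1, -148, 60, 16, 5.6, 1, -185, 75, 20, 7]

```text
clock: 1.35
tool_pos: [0.4472, 0.0008, 0.2188]
ee_rot: [[0.665, 0.746, -0.001], [0.746, -0.665, -0.001], [-0.002, 0.0, -1.0]]
ft_force: [1.0, -0.4, -0.1]
gripper_width: 0.999
```

```bash
python3 go.py .4937 -.1617 .2 -97
```

```text
t 1.35 pos [0.4472 0.0008 0.2188] head -41.71606882902458 w 0.9990184013031436 F [ 1.004  -0.3519 -0.0711] T [ 0.0281 -0.0695 -0.0436] j [-34.9557   8.6018  33.7587 121.9671  -6.0422  51.0799 -39.4025] tz [-0.001  -0.0012 -1.    ]
delta tool mm [-90.3002 142.8741  18.9116] turn units 11.056786234195084
```

>>> apply_moves:
  increments: [1, -22, 35, 4, 1.4, 1, -44, 70, 8, 2.8, 1, -66, 105, 14, 4.2, 1, -90, 143, 19, 5.6, 1, -90, 143, 19, 7]

```text
clock: 1.77
tool_pos: [0.4941, -0.1696, 0.1999]
ee_rot: [[0.977, 0.215, 0.0], [0.215, -0.977, -0.007], [-0.001, 0.006, -1.0]]
ft_force: [-0.2, -0.4, 0.3]
gripper_width: 0.997
```

```bash
python3 go.py .4937 -.1617 .2 -97
```

```text
t 1.7667 pos [ 0.4941 -0.1696  0.1999] head -77.57720465295499 w 0.9966124714015587 F [-0.1568 -0.4107  0.2733] T [-0.0133 -0.0077  0.03  ] j [-20.6038  20.504   43.8044 114.0725 -17.471   51.9979 -45.3141] tz [ 0.0001 -0.0065 -1.    ]
delta tool mm [ 1.346  -7.7944 -0.136 ] turn units 3.884559069409002
```

>>> apply_moves:
  increments: [1, 1, -8, 0, 1.4, 1, 1, -8, 0, 2.8, 1, 1, -8, 0, 3.9, 1, 1, -8, 0, 3.9, 1, 1, -8, 0, 3.9]

```text
clock: 2.18
tool_pos: [0.4931, -0.1613, 0.1996]
ee_rot: [[0.993, -0.12, -0.001], [-0.12, -0.993, -0.007], [0.0, 0.007, -1.0]]
ft_force: [1.1, -0.5, -0.4]
gripper_width: 1.004
```

```bash
python3 go.py .4937 -.1617 .099 -97; python3 - <<'E'
from h import *
a=manip.camera('scene');b=manip.camera('top')
cv2.imwrite('pics/p1.png',np.hstack([cv2.resize(a[100:340,150:390],(400,400)),cv2.resize(b[180:340,240:400],(400,400))]))
E
```

```text
t 2.1833 pos [ 0.4931 -0.1613  0.1996] head -96.88731594921855 w 1.0038656845256766 F [ 1.0834 -0.5472 -0.3744] T [-0.0035  0.0107  0.0013] j [-25.0145  21.3128  48.4147 114.6875 -19.5978  52.3499 -63.2687] tz [-0.0007 -0.0068 -1.    ]
delta tool mm [  0.5794  -0.4008 100.5732] turn units 0.0225368101562907
```

View pics/p1.png

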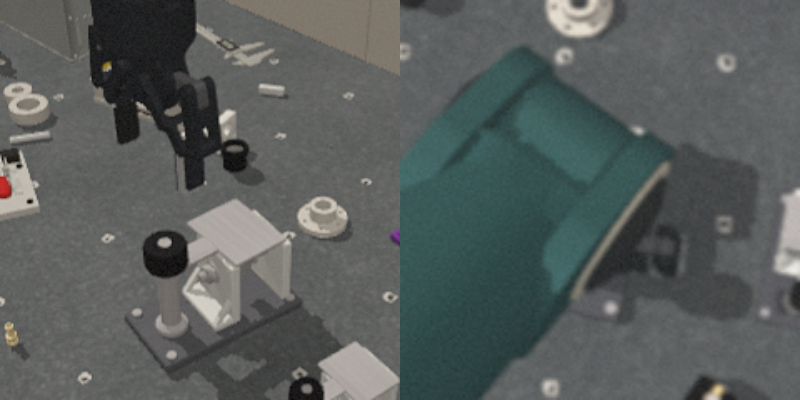

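The scene view shows the open jaws above the cap, at (165,130) in the crop. The top view is blocked by the arm. I'll descend now.

>>> apply_moves:
  increments: [1, 0, 0, 25, 0, 1, 0.5, 0, 50, 0, 1, 0.5, 0, 75, 0, 1, 0.5, 0, 98, 0, 1, 0.5, 0, 100, 0]

```text
clock: 2.7
tool_pos: [0.4913, -0.161, 0.0965]
ee_rot: [[0.993, -0.118, -0.006], [-0.118, -0.993, -0.005], [-0.006, 0.006, -1.0]]
ft_force: [0.5, 0.9, -0.5]
gripper_width: 0.999
```

```bash
python3 go.py .4937 -.1617 .099 -97; python3 - <<'E'
from h import *
a=manip.camera('scene')
cv2.imwrite('pics/p2.png',cv2.resize(a[160:340,180:360],(600,600)))
E
```

```text
t 2.7 pos [ 0.4913 -0.161   0.0965] head -96.8002469812173 w 0.9987414647011169 F [ 0.4987  0.8965 -0.5147] T [-0.0219  0.0761 -0.0912] j [-18.0255  30.7266  40.8232 118.2652 -29.5008  41.6936 -55.2367] tz [-0.0064 -0.0051 -1.    ]
delta tool mm [ 2.4225  0.3975 -2.4782] turn units 0.03995060375654021
```

View pics/p2.png

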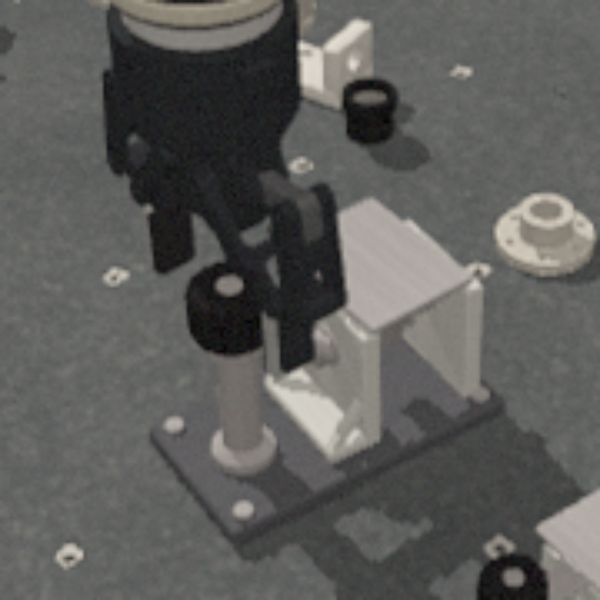

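The jaws straddle the cap, with fingertips at (170,270) and (300,368) in the crop and the cap between them at (230,310). Closing.

>>> apply_moves:
  increments: [1, 2, 0, -1, 0, 0.6, 2, 0, -1, 0, 0.3, 2, 0, -1, 0, 0.2, 2, 0, -1, 0, 0.2, 2, 0, -1, 0]
  newtons: 30

```text
clock: 3.17
tool_pos: [0.4948, -0.1622, 0.0999]
ee_rot: [[0.993, -0.119, -0.003], [-0.119, -0.993, -0.006], [-0.002, 0.007, -1.0]]
ft_force: [-3.7, -14.9, 11.3]
gripper_width: 0.453
```

```bash
python3 go.py .4937 -.1617 .098 -14
```

```text
t 3.1667 pos [ 0.4948 -0.1622  0.0999] head -96.80574656741645 w 0.45338933371455237 F [ -3.7016 -14.9499  11.3096] T [-4.1246  0.913   0.0059] j [-18.1607  30.6101  41.0762 117.8605 -29.3507  42.0101 -55.4032] tz [-0.0027 -0.0064 -1.    ]
delta tool mm [-1.1179 -0.3328  1.9365] turn units -16.56114931348329
```

>>> apply_moves:
  increments: [0.2, 0, 0.5, -0.5, 0, 0.2, 0, 0.5, -0.5, -1, 0.2, 0, 0.5, -0.5, -2, 0.2, 0, 0.5, -0.5, -3, 0.2, 0, 0.5, -0.5, -4]

```text
clock: 3.58
tool_pos: [0.4947, -0.1617, 0.1003]
ee_rot: [[0.972, 0.233, -0.003], [0.233, -0.972, -0.005], [-0.004, 0.005, -1.0]]
ft_force: [0.3, 2.1, -3.0]
gripper_width: 0.443
```

```bash
python3 go.py .4937 -.1617 .098 -14
```

```text
t 3.5833 pos [ 0.4947 -0.1617  0.1003] head -76.51216768243539 w 0.4428715353861829 F [ 0.2665  2.1018 -3.0064] T [ 0.2936 -0.1432 -0.0318] j [-14.3057  29.1058  35.8286 117.6372 -25.1821  40.9463 -39.0028] tz [-0.003  -0.0055 -1.    ]
delta tool mm [-0.9714 -0.2425  2.3347] turn units -12.502433536487079
```

>>> apply_moves:
  increments: [0.2, 0, 0, 0, -1.2, 0.2, 0, 0, 0, -2.4, 0.2, 0, 0, 0, -3.6, 0.2, 0, 0, 0, -4.8, 0.2, 0, 0, 0, -6]

```text
clock: 4.0
tool_pos: [0.4942, -0.1606, 0.1003]
ee_rot: [[0.722, 0.692, -0.004], [0.692, -0.722, -0.004], [-0.006, 0.0, -1.0]]
ft_force: [-2.2, 3.6, -0.7]
gripper_width: 0.445
```

```bash
python3 go.py .4947 -.1617 .100 -11
```

```text
t 4.0 pos [ 0.4942 -0.1606  0.1003] head -46.188002681160555 w 0.44513025180442317 F [-2.2495  3.6086 -0.6651] T [0.316  0.009  0.0072] j [ -8.3274  27.4509  27.9305 117.3304 -19.2496  39.7889 -14.2652] tz [-0.0041 -0.004  -1.    ]
delta tool mm [-0.3465  1.1354  0.2802] turn units -7.037600536232111
```

>>> apply_moves:
  increments: [0.2, 0, 0, 0, -1.4, 0.2, 0, 0, 0, -2.8, 0.2, 0, 0, 0, -4.2, 0.2, 0, 0, 0, -5.6, 0.2, 0, 0, 0, -7]

```text
clock: 4.42
tool_pos: [0.493, -0.1599, 0.1002]
ee_rot: [[0.188, 0.982, -0.006], [0.982, -0.188, -0.003], [-0.004, -0.006, -1.0]]
ft_force: [-4.8, 2.5, 1.8]
gripper_width: 0.438
```

```bash
python3 go.py .4947 -.1617 .100 -11; python3 - <<'E'
from h import *
a=manip.camera('scene')
cv2.imwrite('pics/p3.png',cv2.resize(a[160:340,160:340],(600,600)))
E
```

```text
t 4.4167 pos [ 0.493  -0.1599  0.1002] head -10.850987018877333 w 0.4382033562842077 F [-4.8027  2.5383  1.8439] T [ 0.2623  0.1725 -0.0496] j [ -1.1878  26.2147  18.8585 116.967  -12.7018  39.0405  14.9704] tz [-0.0061 -0.0028 -1.    ]
delta tool mm [-1.4301  2.023   0.2401] turn units 0.029802596224533316
```

View pics/p3.png

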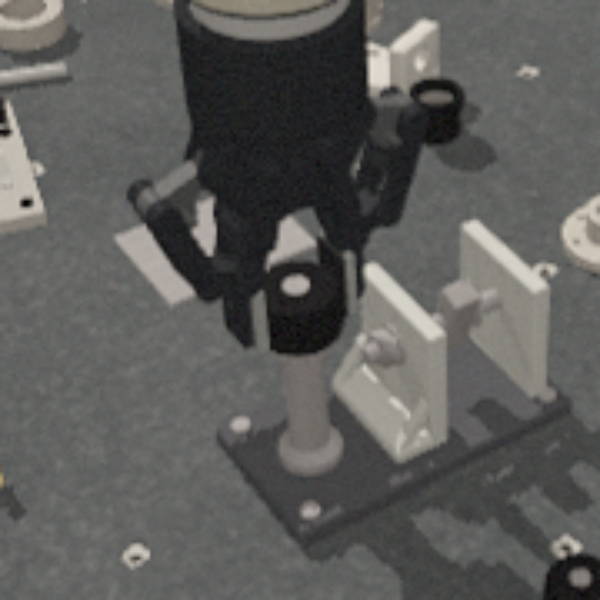

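The cover has swung to the left at (220,250) in the crop, and the gap is open with the bolt head visible at (460,305). Releasing and rising.

>>> apply_moves:
  increments: [0.5, 0, 1, -1, 0, 0.7, 0, 1, -1, 0, 0.7, 0, 1, -1, 0, 0.7, 0, 1, -15, 0, 0.7, 0, 1, -35, 0]

```text
clock: 4.88
tool_pos: [0.4931, -0.1598, 0.1343]
ee_rot: [[0.183, 0.983, -0.01], [0.983, -0.183, -0.002], [-0.004, -0.009, -1.0]]
ft_force: [-0.4, -0.0, 0.3]
gripper_width: 0.701
```

```bash
python3 go.py .577 -.1784 .16 -101.3
```

```text
t 4.8833 pos [ 0.4931 -0.1598  0.1343] head -10.5460481713508 w 0.7010750445302143 F [-0.3902 -0.0438  0.2825] T [-0.016  -0.0543  0.012 ] j [ -2.3207  23.0615  20.0569 115.8698 -10.8632  43.3386  13.7126] tz [-0.0095 -0.0025 -1.    ]
delta tool mm [ -3.0782  85.7073 -26.4522] turn units 18.15079036572984
```

>>> apply_moves:
  increments: [0.7, 0, 0, -25, 1.4, 0.7, 0, 0, -50, 2.8, 0.7, 0, 0, -70, 4.2, 0.7, 0, 0, -70, 5.6, 0.7, 0, 0, -70, 7]

```text
clock: 5.3
tool_pos: [0.4949, -0.1598, 0.2061]
ee_rot: [[0.718, 0.696, -0.006], [0.696, -0.718, -0.003], [-0.006, -0.002, -1.0]]
ft_force: [0.2, -0.1, -0.4]
gripper_width: 0.7
```

```bash
python3 go.py .577 -.1784 .16 -101.3; python3 - <<'E'
from h import *
a=manip.camera('scene')
cv2.imwrite('pics/p4.png',cv2.resize(a[190:330,190:350],(800,600)[:2] and (800,600)) if 0 else cv2.resize(a[190:310,190:350],(800,600)))
b=manip.camera('top');cv2.imwrite('pics/p4t.png',b)
E
```

```text
t 5.3 pos [ 0.4949 -0.1598  0.2061] head -45.923897335640646 w 0.6997505883212254 F [ 0.201  -0.0581 -0.3636] T [0.0231 0.0038 0.0101] j [-10.608   17.6246  29.6436 113.1796 -10.6102  52.1209 -21.4583] tz [-0.0056 -0.0029 -1.    ]
delta tool mm [46.3055 70.5049 45.6874] turn units 11.075220532871871
```

View pics/p4.png

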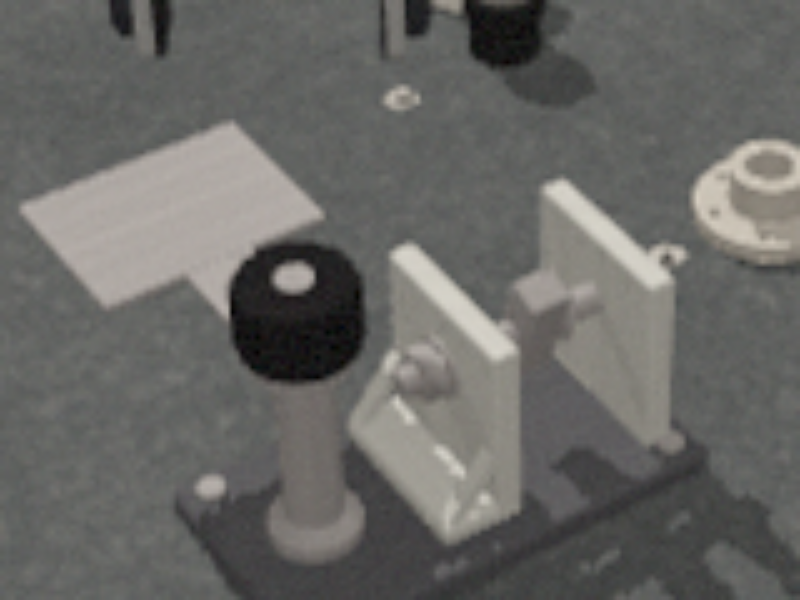

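View pics/p4t.png

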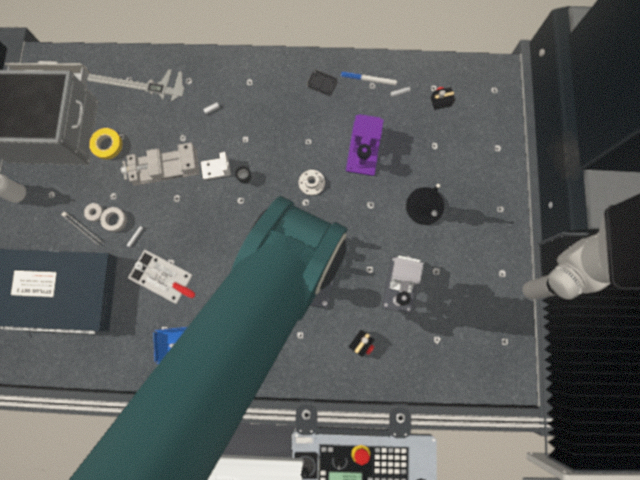

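```bash
python3 - <<'E'
from h import *
np.set_printoptions(precision=4,suppress=True)
S=lambda a:[[190+x/5-.4,190+y/5-.4] for x,y in a]
O=np.array([.4937,-.1617])+.078*np.array([np.cos(np.radians(-11.3)),np.sin(np.radians(-11.3))]);th=np.radians(-11.3)
R=np.array([[np.cos(th),-np.sin(th)],[np.sin(th),np.cos(th)]])
def fx(P): return ((P[:,:2]-O)@R)*1e3
for nm,a,z in (('bracket',[(392,250),(410,243),(503,360),(520,350)],.084),('wall',[(543,187),(560,178),(655,290),(672,280)],.084),('cover',[(235,122),(322,215),(108,307),(20,210)],.093),('head',[(510,285),(545,268),(572,285),(540,305)],.078),('cap',[(295,277)],.119)):
    P=onz('scene',S(a),z);print(nm,fx(P),fx(P).mean(0))
E
```

```text
bracket [[-27.2063  30.4137]
 [-20.5196  30.0865]
 [-27.1631 -34.0008]
 [-20.276  -33.2061]] [-23.7912  -1.6767]
wall [[ 31.6727  29.4852]
 [ 39.1308  30.224 ]
 [ 31.0882 -34.3012]
 [ 38.4912 -33.4811]] [35.0957 -2.0183]
cover [[ -40.3903  108.6955]
 [ -41.8244   49.0002]
 [-119.3139   47.8891]
 [-120.6847  106.8588]] [-80.5533  78.1109]
head [[ -1.6912  -0.0459]
 [ 12.4168   0.4727]
 [ 14.7602 -11.4913]
 [  0.7006 -13.6602]] [ 6.5466 -6.1812]
cap [[-78.596    0.0255]] [-78.596    0.0255]
```

>>> apply_moves:
  increments: [0.7, 12, 18, 0, 1.4, 0.7, 24, 36, 10, 2.8, 0.7, 36, 54, 20, 4.2, 0.7, 46, 70, 30, 5.6, 0.7, 46, 70, 40, 7]

```text
clock: 5.82
tool_pos: [0.5789, -0.1777, 0.1634]
ee_rot: [[0.987, 0.163, -0.006], [0.163, -0.987, -0.005], [-0.007, 0.004, -1.0]]
ft_force: [0.7, 0.5, -0.2]
gripper_width: 0.697
```

>>> apply_moves:
  increments: [0.7, 0, 0, 0, 1.4, 0.7, 0, 0, 0, 2.8, 0.7, 0, 0, 0, 4, 0.7, 0, 0, 0, 4, 0.7, 0, 0, 0, 4]

```text
clock: 6.23
tool_pos: [0.5788, -0.1776, 0.163]
ee_rot: [[0.984, -0.179, -0.007], [-0.179, -0.984, -0.005], [-0.006, 0.006, -1.0]]
ft_force: [0.2, -0.4, 0.4]
gripper_width: 0.698
```

```bash
python3 go.py .5775 -.179 .11 -101.3; python3 - <<'E'
from h import *
a=manip.camera('scene')
cv2.imwrite('pics/p5.png',cv2.resize(a[150:330,190:370],(600,600)))
E
```

```text
t 6.2333 pos [ 0.5788 -0.1776  0.163 ] head -100.3222415424064 w 0.6977910296784755 F [ 0.2457 -0.3772  0.3573] T [0.0394 0.0095 0.0579] j [-15.5533  31.7963  39.6829 103.7875 -24.1862  53.5606 -65.6461] tz [-0.0072 -0.0051 -1.    ]
delta tool mm [-0.7258  1.3167 52.9748] turn units 0.19555169151871893
```

View pics/p5.png

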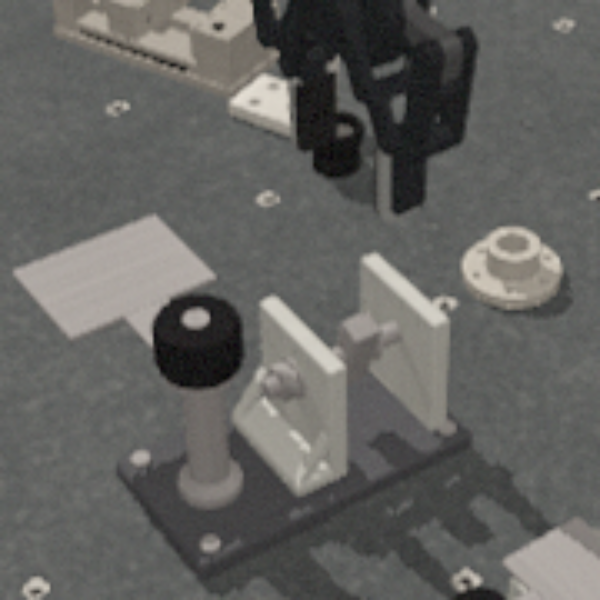

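The jaws hang above the gap, fingertips at (310,145) and (400,210) in the crop, with the head at (360,340). I'll descend to just above the uprights and check.

>>> apply_moves:
  increments: [0.7, -1, 1, 20, 0.2, 0.7, -1, 1, 40, 0.2, 0.7, -1, 1, 58, 0.2, 0.7, -1, 1, 58, 0.2, 0.7, -1, 1, 58, 0.2]

```text
clock: 6.7
tool_pos: [0.5768, -0.1787, 0.1048]
ee_rot: [[0.981, -0.195, -0.008], [-0.195, -0.981, -0.004], [-0.007, 0.006, -1.0]]
ft_force: [0.3, -1.0, 0.7]
gripper_width: 0.697
```

```bash
python3 go.py .5775 -.179 .046 -101.3; python3 - <<'E'
from h import *
a=manip.camera('scene')
cv2.imwrite('pics/p6.png',cv2.resize(a[150:330,190:370],(600,600)))
E
```

```text
t 6.7 pos [ 0.5768 -0.1787  0.1048] head -101.25229863920207 w 0.6971295136668285 F [ 0.3308 -0.96    0.6527] T [ 0.0185  0.0057 -0.0194] j [-13.2539  36.1663  36.8782 105.6882 -27.9269  47.9396 -63.6145] tz [-0.0084 -0.0045 -1.    ]
delta tool mm [ 1.1668 -0.2128 58.7469] turn units 0.009540272159586038
```

View pics/p6.png

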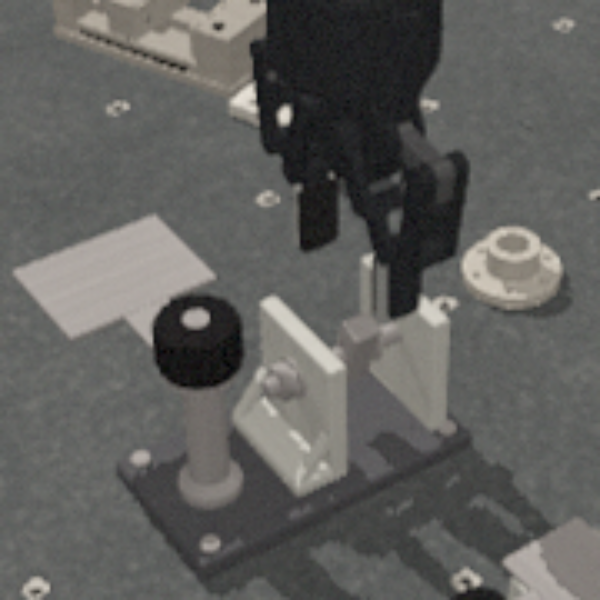

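The fingertips hang over the gap at (318,245) and (400,310), on either side of the head. Continuing down.

>>> apply_moves:
  increments: [0.7, 1, 0, 13, 0, 0.7, 1, 0, 26, 0, 0.7, 1, 0, 40, 0, 0.7, 1, 0, 50, 0, 0.7, 1, 0, 58, 0]

```text
clock: 7.17
tool_pos: [0.5773, -0.1792, 0.0458]
ee_rot: [[0.981, -0.195, -0.008], [-0.195, -0.981, -0.005], [-0.007, 0.006, -1.0]]
ft_force: [0.1, -0.2, -0.7]
gripper_width: 0.698
```

```bash
python3 go.py .5775 -.179 .046 -101.3; python3 - <<'E'
from h import *
a=manip.camera('scene')
cv2.imwrite('pics/p7.png',cv2.resize(a[150:330,190:370],(600,600)))
E
```

```text
t 7.1667 pos [ 0.5773 -0.1792  0.0458] head -101.27045199337064 w 0.6976915345719098 F [ 0.1108 -0.1533 -0.7211] T [ 0.0642 -0.0472  0.0414] j [-10.6465  41.0079  33.3871 106.487  -31.6822  42.5053 -60.86  ] tz [-0.0084 -0.0045 -1.    ]
delta tool mm [ 0.1087 -0.2646 -0.1836] turn units 0.005909601325870995
```

View pics/p7.png

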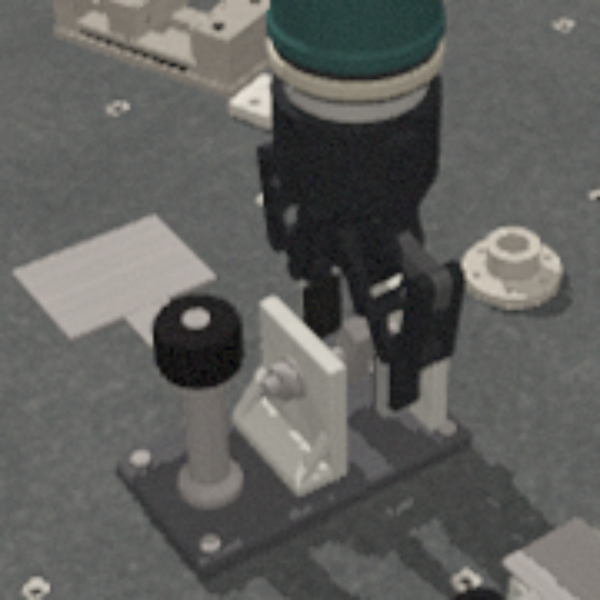

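The fingers are in the gap, on either side of the head at (355,340), and touch nothing. Closing.

>>> apply_moves:
  increments: [0.5, 0, 0, 0, 0, 0.35, 0, 0, 0, 0, 0.25, 0, 0, 0, 0, 0.1, 0, 0, 0, 0, 0.0, 0, 0, 0, 0]
  newtons: 40

```text
clock: 7.63
tool_pos: [0.5768, -0.1797, 0.0453]
ee_rot: [[0.981, -0.196, -0.009], [-0.196, -0.981, -0.005], [-0.008, 0.007, -1.0]]
ft_force: [0.1, -1.1, -0.4]
gripper_width: 0.16
```

>>> apply_moves:
  increments: [0, 0, 0, 0, 0, 0, 0, 0, 0, 0, 0, 0, 0, 0, 0, 0, 0, 0, 0, 0, 0, 0, 0, 0, 0]

```text
clock: 8.05
tool_pos: [0.5768, -0.1798, 0.0453]
ee_rot: [[0.981, -0.196, -0.009], [-0.196, -0.981, -0.005], [-0.008, 0.007, -1.0]]
ft_force: [-0.3, -1.4, -2.7]
gripper_width: 0.16
```

```bash
python3 go.py .5775 -.179 .046 -101.3; python3 - <<'E'
from h import *
a=manip.camera('scene')
cv2.imwrite('pics/p8.png',cv2.resize(a[190:310,220:340],(600,600)))
E
```

```text
t 8.05 pos [ 0.5768 -0.1798  0.0453] head -101.3186468272724 w 0.1602565581430718 F [-0.281  -1.4155 -2.7122] T [-0.1952 -0.0253 -0.0954] j [-10.629   41.0538  33.4138 106.5147 -31.6836  42.4758 -60.86  ] tz [-0.0092 -0.0052 -0.9999]
delta tool mm [ 0.4818 -0.9011 -0.6708] turn units -0.003729365454481126
```

View pics/p8.png

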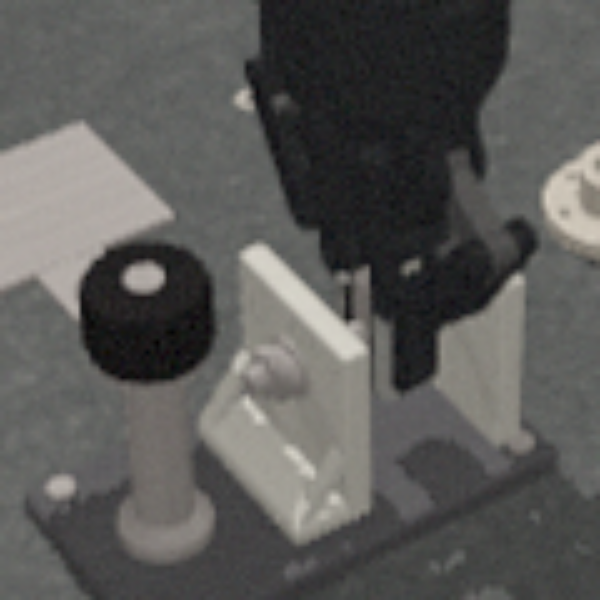

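The measured opening is 0.160, about 13.6 mm. That matches the 14 mm across the flats, so the pads lie flat and the head is upright. Forces are low and the cover is still clear. Handing in while gripping.

```bash
python3 -c "
from cell import manip
print(manip.close_job())"
```

```text
the job is handed in; nothing more can be done
None
```

I turned the screw cap about 86° anticlockwise, so the cover now sits about 90° to the fixture's left, measured from the camera picture. I then reached down into the gap, closed the jaws on the bolt head's two long sides and handed the job in at about 8.1 s, still holding with 40 N.

**Last checks:**
- **Bolt head:** the jaws were open 0.160 (about 13.6 mm), against 14 mm across the flats. The pads were within 0.5° of vertical across the head, so I take it to be upright. The gripper hid most of the head, so I couldn't confirm the angle by eye.
- **Forces:** the wrist force was about 3 N at the end. The highest reading was about 19 N, while closing on the cap, and it dropped once I eased the pose.
- **Disagreements:** positions from the two cameras differed by about 2 mm, within the calibration.
- **Loose things:** the flange was still in place in the last picture. I planned the path clear of the other bystanders but did not measure them again at the end.

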